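# Spin-check a specimen carousel and stop it at its pointer

## Robot

A 6-joint arm with a two-finger parallel gripper is mounted at the origin on the work surface. World frame = base frame: x ahead of the robot, y to its left, z up, the work surface at z = 0. Lengths are in m, angles in rad, forces in N, time in s.
With the tool pointing down it reaches from about 0.35 to 0.775 m from the base axis. Payload 7.3 kg.
Tool frame: the origin (TCP) lies at the very end of the fingers, on their centre line; the grasp point (between the pads) lies 19 mm behind it (robot.pinch_z is the distance from the TCP to the grasp point, in m); z points along the fingers, y is the line along which they close (so a half turn about z gives the same grasp; the last joint's range is limited). The gripper opens to 92 mm and grips with 3 to 60 N. Pads are 19 mm wide; open, the fingers measure 130 mm over their backs; the gripper's body (75 mm by 190 mm) begins 47 mm behind the grasp point.
Start: joints at [1.1, 0.342, 1.524, -0, 1.275, -0.146], TCP at [0.168, 0.498, 0.227] pointing down, gripper open.
Joint ranges: [-2.53, 2.53], [-0.77, 2.02], [0.04, 2.7], [-1, 4.14], [0.28, 2.66], [-3.11, 3.11]. Speed limits (rad/s): [2.57, 2.57, 3.14, 3.14, 3.14, 3.14].

## Interface

Orientations are given as [roll, pitch, yaw] about the fixed x, y, z axes, in that order (R = Rz(yaw) Ry(pitch) Rx(roll)).
In Python, from cell import robot gives the robot as it stands.
- The arm moves only by the tool move_arm, never from a script. Its argument "motion" is a list of rows, each a list of 6 numbers: the shift along the tool's x, y, z in units of 0.1 m (1.0 is 0.1 m), then the turn, a rotation vector about the tool's x, y, z in units of pi rad (1.0 is pi rad). In form: [[dx, dy, dz, rx, ry, rz], ...]. A call has 1 to 12 rows; each row is the pose to reach, as a shift and turn from the pose commanded when the call began, along the tool's axes at that moment, turning the shorter way round; what a row does not reach only later rows make up. A row lasts 1/8 s, in which the tool goes at most 62.5 mm and 10.7 degrees, less where a joint would pass 70% of its speed; a pose out of reach is approached as far as the arm can. A call with a number of a shift or a turn outside -1 to 1 is refused whole. A call with a gripper value outside its range is refused whole. "fingers" is the opening, from -1 (shut) to 1 (fully open), set as the call begins (left out, the last holds). The fingers move at their own pace and stop on an object; "newtons" is the grip in N (left out, the last holds). Time passes only in rows, so rows that repeat a pose let the fingers close. It gives the time, the measured TCP pose, the force, the opening and the grip force at its end, in the units of the state.
- robot.observe(): the state, without advancing time (a new reading comes with each control period).
- robot.read_camera(name): name is "scene" or "top" or "wrist"; returns a dict with "image" (480x640x3 uint8, red, green, blue), "range_z" (480x640 float32, m along the optical axis (not along the pixel's ray), 0 where there is no reading), "vfov" (degrees; the focal length in pixels is half the picture's height over the tangent of half this angle, whatever the lens; pixels are square), "cx", "cy" (the principal point, pixels), "extrinsics" (4x4, takes a point from camera to world coordinates); the wrist camera has in their place "hand_eye" (4x4, takes a point from camera to tool coordinates, whose origin is the TCP and whose axes are the flange's). Camera axes: x right, y up, looking along -z (the intrinsics and any distortion apply to the point x, -y, -z); pixel columns grow to the right and rows downward; lengths in m; the calibration is good to about 2 mm. The wrist camera is an equidistant fisheye: a pixel r from the principal point sees the ray r / f radians off the axis. A picture is of the moment at which its call begins: read the wrist's pose just before it.
- robot.hand_in(): hands the job in; it is judged then, once.
The state is a dict: "time": time; "qpos": joint angles; "qvel": joint speeds; "joint_efforts": joint torques, N m; "tool_pos": TCP position; "tool_rot": TCP orientation; "contact_force": force on the tool from outside, world axes, zero at the start; "torque": the same for the moment, N m; "opening": finger opening in m; "grip_force": force on a finger pad.
Only numpy, scipy, OpenCV 4.12 (cv2) and the standard library are available. Lean on these libraries where they do the work, as an engineer would, in place of code of your own. Each camera call takes 0.05 s, during which the arm holds its last target. There are 200 camera calls.

## Task

Check that the specimen carousel runs freely: flick its index post with a fingertip so that the disc spins anticlockwise (seen from above) and the post runs past the pointer at least once with nothing touching it. Then, while it is still turning, brake it with a fingertip so that it comes to rest with the post right at the pointer, not letting it stop or turn back anywhere else after that first pass, and leave it standing there, clear of the robot. Only touch: do not take the post between the fingers, do not strike or press hard, and leave the other things on the bench where they are.

Things in the scene. Friction and masses are not known exactly. Their poses are not given: they have to be found in the camera images.
- stand: White fixed stand of the specimen carousel, which cannot be moved. Origin: on the bench, on the disc's vertical axis. Its x axis points from the pointer towards the disc's axis. Place and yaw vary.
- disc (a point): Centre of the top face of the carousel disc, plain white plastic, 220 mm across, 14 mm thick, face 60 mm above the bench. On it: a hub 32 mm across, 16 mm high; six grey specimen mounts 32 mm across, 6 mm high, on a circle of 55 mm radius; the index post.
- index_post (a point): Top centre of the index post: a plain dark steel pin 14 mm across, on the disc 95 mm from its axis, standing 45 mm above the face (top 105 mm above the bench); the only tall thing on the disc. It stands on a rubber foot that softens blows: pushed along the rim it leans up to 0.4 rad and straightens slowly (about a second). Its start angle varies.
- pointer (a point): Tip of the fixed pointer, a small steel point just outside the disc's rim, aimed at the axis, on a bracket of the stand; tip 114 mm from the axis and 60 mm above the bench, level with the disc's face. The bracket reaches 139 mm from the axis and is no higher than the face. Axes as the stand's: x towards the disc's axis, y along the rim.
- carousel (a joint): Disc angle, rad, counted on over many turns, growing anticlockwise seen from above; the post is at the pointer at 0, 2 pi, 4 pi ...; it starts between -5.0 and -1.2. Inertia 0.003 to 0.005 kg m2; it slows by 0.2 to 0.35 rad/s each second, so a flick to 3 rad/s coasts two to three turns. Stopped at the post it springs back a few mm, then stays.
- mount_a: Bystander: small black specimen mount, upright cylinder 32 mm across, 20 mm high. Leave it alone.
- mount_b: Bystander: small black specimen mount, upright cylinder 31 mm across, 22 mm high. Leave it alone.
- loupe: Bystander: dark steel loupe, 38 mm across, 36 mm high. Leave it alone.
- paste_jar: Bystander: jar of polishing paste, 52 mm across, 50 mm high. Leave it alone.
- test_block: Bystander: steel hardness test block, disc 64 mm across, 12 mm high. Leave it alone.
- driver: Bystander: screwdriver, 160 mm long, lying on the bench. Leave it alone.
- indenter_case: Bystander: wooden case 80 x 50 x 28 mm. Leave it alone.
Mind the look-alikes: they are no part of the job. What is meant by the stand is not orange, and is the smaller of those in its own colour.

How it is judged:
By the outcome, as a careful person would: the job done as asked, in the order asked, and still so for the second after the job is handed in, with the robot touching nothing.
It also fails if it takes over 48 s, if anything falls off the work surface, if the arm or the gripper's body presses on something with over 40 N, if the wrist force passes 120 N, or if a joint passes its speed limit or range.

## Working session

There is one attempt and no reset: what is moved stays moved. The work goes in short steps, Python scripts to look and compute and a tool call to move; the robot and the scene stay as the last step left them, time stands still between calls to the robot, and variables do not carry over. Pictures are saved under pics/ and viewed, at most 10 in all, crops included, and the job is handed in when it is done.

Besides the shell and the picture viewer there is one more tool, called after "Request:" by a JSON object that holds its "op" and its "data", one argument or row to a line. move_arm: Moves the arm, as the interface text tells. Shifts and turns lie within -1 to 1; 1 stands for 0.1 m of shift or pi rad of turn. Its arguments: {"type":"object","properties":{"motion":{"type":"array"},"fingers":{"type":"number"},"newtons":{"type":"number"}},"required":["motion"]}

```bash
ls; mkdir -p pics
python3 - <<'E'
from cell import robot
import cv2,numpy as np,pickle
o=robot.observe();print(o)
ims=[]
for n in("scene","top"):
    c=robot.read_camera(n);pickle.dump(c,open(n+".pkl","wb"))
    cv2.imwrite(f"pics/{n}.png",c["image"][:,:,::-1]);print(n,c["vfov"],c["cx"],c["cy"],c["extrinsics"].round(3).tolist(),[k for k in c])
E
```

```text
pics
{'time': 0.0, 'qpos': array([ 1.10002270e+00,  3.42668362e-01,  1.52498764e+00,  8.16845994e-06,
        1.27541676e+00, -1.46014652e-01]), 'qvel': array([ 5.76110633e-04, -3.63367763e-04,  2.32166205e-03, -3.03584089e-04,
       -1.95432051e-04,  4.60304170e-05]), 'joint_efforts': array([-2.88789033e-04, -4.31228793e+01, -2.44219315e+01,  7.17765070e-02,
        5.58810204e-02, -7.15042916e-05]), 'tool_pos': array([0.16731795, 0.49720277, 0.22608344]), 'tool_rot': array([-3.14012943e+00, -2.23078216e-04,  2.81683113e+00]), 'contact_force': array([ 0.40174262,  0.12775999, -0.08442356]), 'torque': array([-0.10571662,  0.02760086, -0.04308525]), 'grip_force': 0.0, 'opening': 0.09176571368755768}
scene 50.16974453309868 316.5659670433059 239.8727813801291 [[0.87, -0.342, 0.355, 0.885], [0.493, 0.618, -0.613, -0.684], [-0.009, 0.708, 0.706, 0.848], [0.0, 0.0, 0.0, 1.0]] ['image', 'range_z', 'vfov', 'cx', 'cy', 'extrinsics']
top 42.67975431584687 324.0122859126926 233.46276126498202 [[-0.018, 0.992, -0.122, 0.343], [-1.0, -0.02, -0.01, -0.039], [-0.012, 0.122, 0.993, 1.563], [0.0, 0.0, 0.0, 1.0]] ['image', 'range_z', 'vfov', 'cx', 'cy', 'extrinsics']
```

View pics/top.png

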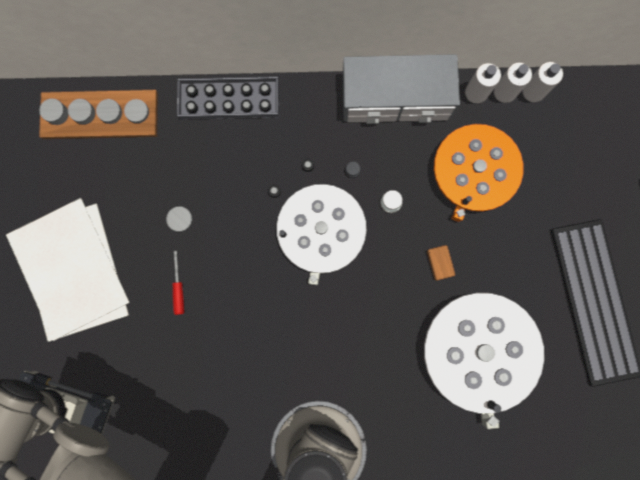

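View pics/scene.png

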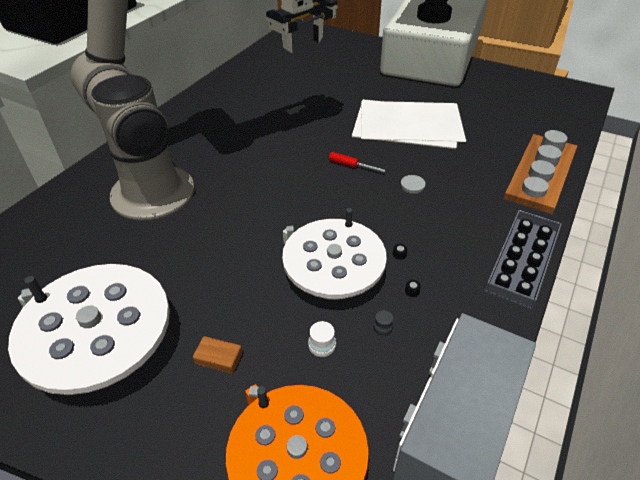

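The target is the smaller white carousel: disc at about (321,228) in the top view, post near (282,234), pointer bracket near (314,277). Next I measure those points in both views.

```bash
cat > h.py <<'E'
import numpy as np,cv2,pickle
def ray(c,u,v):
    f=240/np.tan(np.radians(c["vfov"]/2));E=c["extrinsics"]
    d=np.array([(u-c["cx"])/f,-(v-c["cy"])/f,-1.0])
    return E[:3,3],E[:3,:3]@d
def plane(c,u,v,z):
    o,d=ray(c,u,v);return o+d*(z-o[2])/d[2]
def proj(c,p):
    f=240/np.tan(np.radians(c["vfov"]/2));E=c["extrinsics"]
    q=E[:3,:3].T@(np.asarray(p)-E[:3,3]);return np.array([c["cx"]+f*q[0]/-q[2],c["cy"]-f*q[1]/-q[2]])
def tri(a,b):
    (o1,d1),(o2,d2)=a,b
    s=np.linalg.lstsq(np.c_[d1,-d2],o2-o1,rcond=None)[0]
    p,q=o1+d1*s[0],o2+d2*s[1];return (p+q)/2,np.linalg.norm(p-q)
E
python3 - <<'E'
from h import *
C={n:pickle.load(open(n+".pkl","rb")) for n in("scene","top")}
B={"top":(270,178,375,292),"scene":(275,200,390,300)}
for n,c in C.items():
    x0,y0,x1,y1=B[n];im=c["image"]
    m=(im.min(2)>150).astype(np.uint8);m[:y0]=0;m[y1:]=0;m[:,:x0]=0;m[:,x1:]=0
    cs,_=cv2.findContours(m,0,cv2.CHAIN_APPROX_NONE)
    for k in sorted(cs,key=cv2.contourArea)[-3:]:
        if cv2.contourArea(k)<15:continue
        k=k[:,0]
        P=np.array([plane(c,u,v,.06)[:2] for u,v in k])
        print(n,len(k),k.min(0),k.max(0),"mean",P.mean(0).round(4),cv2.contourArea(k[:,None]))
        if len(k)>100:
            for it in range(4):
                A=np.c_[2*P,np.ones(len(P))];s=np.linalg.lstsq(A,(P**2).sum(1),rcond=None)[0]
                r=np.sqrt(s[2]+s[0]**2+s[1]**2);e=np.hypot(*(P-s[:2]).T)-r;P=P[abs(e)<.005]
            print(" circle",s[:2].round(4),r.round(4),len(P))
    cr=im[y0:y1,x0:x1,::-1]
    cv2.imwrite(f"pics/c_{n}.png",cv2.resize(cr,None,fx=5,fy=5,interpolation=cv2.INTER_CUBIC))
a=cv2.imread("pics/c_top.png");b=cv2.imread("pics/c_scene.png")
H=max(a.shape[0],b.shape[0]);o=np.zeros((H,a.shape[1]+b.shape[1],3),np.uint8);o[:a.shape[0],:a.shape[1]]=a;o[:b.shape[0],a.shape[1]:]=b
o=cv2.resize(o,None,fx=.7,fy=.7);print(o.shape);cv2.imwrite("pics/crop.png",o)
E
```

```text
scene 25 [283 226] [292 233] mean [ 0.4168 -0.0019] 20.5
scene 273 [282 219] [385 296] mean [ 0.5438 -0.0202] 6068.5
 circle [ 0.5423 -0.019 ] 0.1093 255
top 270 [277 185] [365 283] mean [ 0.5306 -0.0155] 6153.0
 circle [ 0.5409 -0.0168] 0.1092 197
(399, 770, 3)
```

View pics/crop.png

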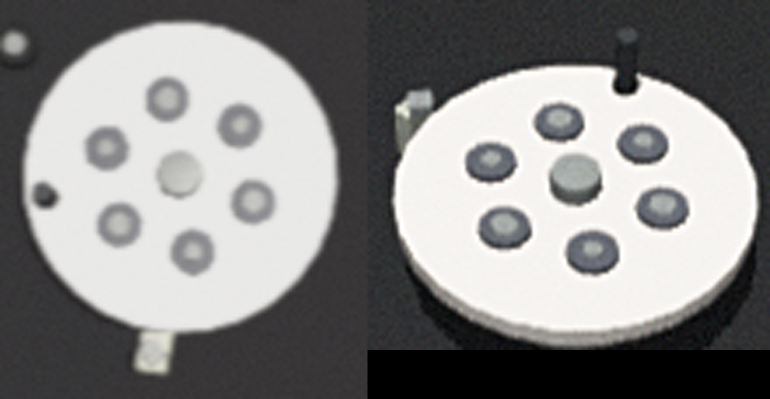

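The crop shows the disc, the post on its left (top view), and the bracket at the bottom, slightly left of centre. Now I work out the angles.

Run:
```python
from h import *
C={n:pickle.load(open(n+".pkl","rb")) for n in("scene","top")}
t,s=C["top"],C["scene"];c0=np.array([.5415,-.018])
# bracket in top: bright pixels beyond disc radius
im=t["image"].astype(int);P=[]
for v in range(268,292):
    for u in range(300,330):
        if im[v,u].min()>110:
            p=plane(t,u,v,.058)[:2]; r=np.hypot(*(p-c0))
            if .116<r<.15: P.append(p)
P=np.array(P);d=P.mean(0)-c0;rr=np.hypot(*(P-c0).T);print("bracket",len(P),P.mean(0),rr.min(),rr.max(),"ang",np.arctan2(d[1],d[0]))
pk=lambda x,y,b:(b[0]+x/3.5,b[1]+y/3.5)
pt=pk(627-367.5,34,(275,200));pb=pk(625-367.5,88,(275,200))
im=t["image"].max(2)[222:246,276:292];
print(np.argwhere(im<100)[:,::-1].mean(0)+[276,222], (im<100).sum())
print("scene base",plane(s,*pb,.06), "scene top",plane(s,*pt,.105))
tt=pk(49,193,(270,178))
print("top",plane(t,*tt,.105),tri(ray(s,*pt),ray(t,*tt)))
for p in(plane(s,*pb,.06),plane(t,*tt,.105)):
    q=p[:2]-c0;print(np.hypot(*q),np.arctan2(q[1],q[0]))
```

```text
bracket 93 [0.41538872 0.00369103] 0.11631028685936043 0.14032859244744927 ang 2.9712601788813893
[279.8125     236.95833333] 48
scene base [0.52936899 0.07513016 0.06      ] scene top [0.52853342 0.07604634 0.105     ]
top [0.52426625 0.07119794 0.105     ] (array([0.52673901, 0.0727781 , 0.10615474]), np.float64(0.006140331498462803))
0.09391692350931266 1.7003257142436994
0.09084753781381542 1.7616525655965596
```

Request:
{"op": "move_arm", "data": {
  "motion": [
    [-0.5,-0.27,0,0,0,0],
    [-1,-0.53,0,0,0,0]
  ],
  "fingers": -1
}}

```text
time: 0.35
tool_pos: [0.2457, 0.4144, 0.2262]
tool_rot: [-3.141, -0.0, 2.819]
contact_force: [1.1, 0.8, -0.4]
opening: 0.0764
grip_force: 0.0
```

Request:
{"op": "move_arm", "data": {
  "motion": [
    [-0.5,-0.27,0,0,0,0],
    [-1,-0.53,0,0,0,0]
  ]
}}

```text
time: 0.6
tool_pos: [0.324, 0.3318, 0.2265]
tool_rot: [-3.141, -0.0, 2.817]
contact_force: [0.7, 0.4, -0.7]
opening: 0.0564
grip_force: 0.0
```

Request:
{"op": "move_arm", "data": {
  "motion": [
    [-0.5,-0.27,0,0,0,0],
    [-1,-0.53,0,0,0,0]
  ]
}}

```text
time: 0.85
tool_pos: [0.402, 0.2496, 0.2266]
tool_rot: [-3.142, -0.0, 2.817]
contact_force: [0.5, 0.9, 0.4]
opening: 0.0363
grip_force: 0.0
```

Request:
{"op": "move_arm", "data": {
  "motion": [
    [-0.5,-0.27,0,0,0,0],
    [-1,-0.53,0,0,0,0],
    [-1,-0.53,0,0,0,0]
  ]
}}

```text
time: 1.23
tool_pos: [0.4809, 0.1662, 0.226]
tool_rot: [-3.141, -0.0, 2.812]
contact_force: [-1.1, 0.1, 0.1]
opening: 0.0065
grip_force: 0.0
```

Request:
{"op": "move_arm", "data": {
  "motion": [
    [0,0,0,0,0,0.059],
    [0,0,0,0,0,0.118],
    [0,0,0,0,0,0.177],
    [0,0,0,0,0,0.236],
    [0,0,0,0,0,0.295],
    [0,0,0,0,0,0.354],
    [0,0,0,0,0,0.413],
    [0,0,0,0,0,0.472],
    [0,0,0,0,0,0.531],
    [0,0,0,0,0,0.59],
    [0,0,0,0,0,0.649],
    [0,0,0,0,0,0.708]
  ]
}}

```text
time: 2.72
tool_pos: [0.4779, 0.17, 0.2265]
tool_rot: [-3.141, 0.001, 0.588]
contact_force: [-0.6, -0.6, 0.5]
opening: 0.0005
grip_force: 0.0
```

Run:
```python
from cell import robot
from h import *
o=robot.observe();c=robot.read_camera("wrist");pickle.dump((o,c),open("w1.pkl","wb"))
print(o["tool_pos"],o["tool_rot"],c["vfov"],c["cx"],c["cy"],c["hand_eye"].round(3).tolist())
cv2.imwrite("pics/w1.png",c["image"][:,:,::-1])
```

```text
[0.47789255 0.16998228 0.22647296] [-3.14075309e+00  7.66184692e-04  5.87516765e-01] 65.70646984690485 320.51625725267775 236.98664595320363 [[0.0, 0.964, 0.266, 0.072], [1.0, 0.0, -0.0, -0.0], [-0.0, 0.266, -0.964, -0.159], [0.0, 0.0, 0.0, 1.0]]
```

View pics/w1.png

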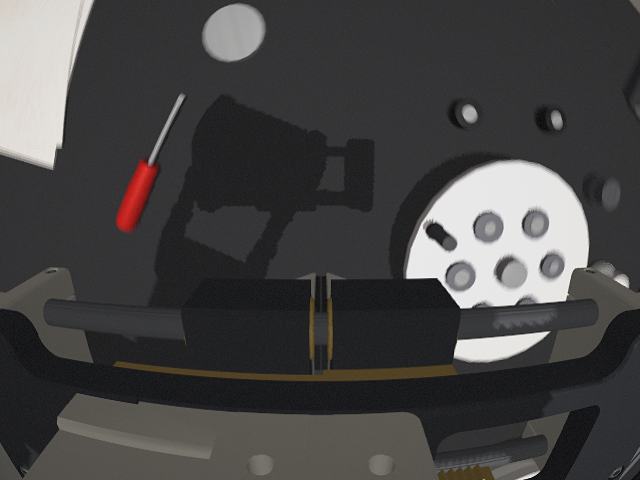

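Request:
{"op": "move_arm", "data": {
  "motion": [
    [-0.42,0.41,0,0,0,0],
    [-0.84,0.82,0,0,0,0]
  ]
}}

```text
time: 3.02
tool_pos: [0.4541, 0.0541, 0.2264]
tool_rot: [-3.141, 0.0, 0.599]
contact_force: [1.0, -0.5, 0.1]
opening: 0.0005
grip_force: 0.0
```

Request:
{"op": "move_arm", "data": {
  "motion": [
    [-0.42,0.41,0,0,0,-0.052],
    [-0.84,0.82,0,0,0,-0.104],
    [-0.84,0.82,0,0,0,-0.156],
    [-0.84,0.82,0,0,0,-0.208],
    [-0.84,0.82,0,0,0,-0.259],
    [-0.84,0.82,0,0,0,-0.259]
  ]
}}

```text
time: 3.78
tool_pos: [0.4308, -0.0601, 0.2266]
tool_rot: [-3.141, -0.0, 1.408]
contact_force: [0.7, 0.8, 0.2]
opening: 0.0004
grip_force: 0.0
```

Run:
```python
from cell import robot
from h import *
o=robot.observe();c=robot.read_camera("wrist");pickle.dump((o,c),open("w2.pkl","wb"))
print(o["time"],o["tool_pos"],o["tool_rot"])
cv2.imwrite("pics/w2.png",c["image"][:,:,::-1])
```

```text
3.775 [ 0.43084813 -0.06014865  0.22657595] [-3.14111120e+00 -3.89642397e-04  1.40758273e+00]
```

View pics/w2.png

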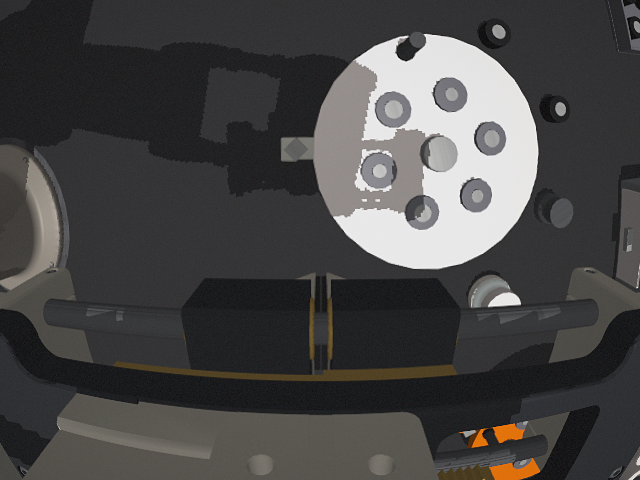

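Clear view: disc rim, bracket at (297,149) with the pointer diamond's tip near (309,149), post base near (404,53). I'll measure these by fisheye rays.

```bash
cat >> h.py <<'E'
from scipy.spatial.transform import Rotation as Ro
def wray(o,c,u,v):
    f=240/np.tan(np.radians(c["vfov"]/2));x,y=u-c["cx"],v-c["cy"];r=np.hypot(x,y);t=r/f
    d=np.array([np.sin(t)*x/r,-np.sin(t)*y/r,-np.cos(t)]);H=c["hand_eye"]
    R=Ro.from_euler("xyz",o["tool_rot"]).as_matrix()
    return o["tool_pos"]+R@H[:3,3],R@H[:3,:3]@d
def wplane(o,c,u,v,z):
    p,d=wray(o,c,u,v);return p+d*(z-p[2])/d[2]
def circ(P):
    for it in range(5):
        s=np.linalg.lstsq(np.c_[2*P,np.ones(len(P))],(P**2).sum(1),rcond=None)[0]
        r=np.sqrt(s[2]+s[0]**2+s[1]**2);e=np.hypot(*(P-s[:2]).T)-r;P=P[abs(e)<.003]
    return s[:2],r,len(P)
E
python3 - <<'E'
from h import *
o,c=pickle.load(open("w2.pkl","rb"));im=c["image"]
m=(im.min(2)>95).astype(np.uint8);m[:25]=0;m[275:]=0;m[:,:315]=0;m[:,545:]=0
k=max(cv2.findContours(m,0,cv2.CHAIN_APPROX_NONE)[0],key=cv2.contourArea)[:,0]
k=k[k[:,0]>318]
c0,r,n=circ(np.array([wplane(o,c,u,v,.06)[:2] for u,v in k]));print("disc",c0,r,n)
g=cv2.cvtColor(im,cv2.COLOR_RGB2GRAY)
q=wplane(o,c,297,149,.058)[:2]-c0
print("bracket ang",np.arctan2(q[1],q[0]),np.hypot(*q))
for u in(281,309,314):
    q=wplane(o,c,u,149,.058)[:2]-c0;print(u,np.arctan2(q[1],q[0]),np.hypot(*q))
for (u,v),z in(((404,52),.06),((417,39),.105)):
    q=wplane(o,c,u,v,z)[:2]-c0;print("post",np.arctan2(q[1],q[0]),np.hypot(*q))
o1,c1=pickle.load(open("w1.pkl","rb"))
print("post top tri w1,w2",tri(wray(o1,c1,432,229),wray(o,c,417,39)))
cv2.imwrite("pics/w2c.png",cv2.resize(np.hstack([im[120:180,270:330],im[20:80,380:440]])[:,:,::-1],None,fx=6,fy=6,interpolation=2))
E
```

```text
disc [ 0.54252075 -0.01763269] 0.10933155713971728 548
bracket ang 2.968515370752926 0.12369456185646008
281 2.9681625498666993 0.13776352483137125
309 2.9682863769974457 0.1131952976312048
314 2.96803353210754 0.10882811723339339
post 1.7283078593282362 0.09503888989601667
post 1.7226361611345815 0.09553361159211117
post top tri w1,w2 (array([0.53129706, 0.08433171, 0.08103207]), np.float64(0.008799906611327799))
```

View pics/w2c.png

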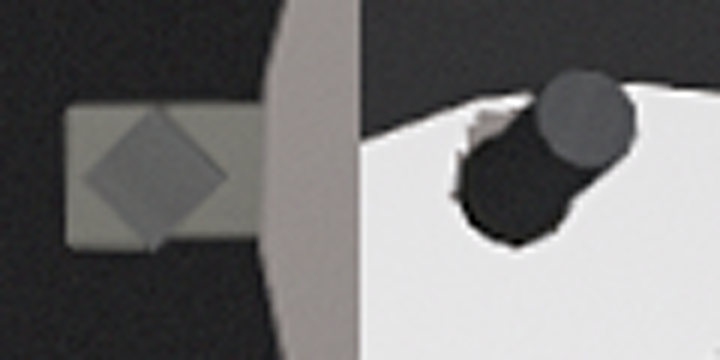

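Request:
{"op": "move_arm", "data": {
  "motion": [
    [0.38,0.27,0,0,0,0],
    [0.77,0.54,0,0,0,0]
  ]
}}

```text
time: 4.08
tool_pos: [0.4978, 0.0072, 0.227]
tool_rot: [3.141, -0.0, 1.403]
contact_force: [0.4, -0.1, -0.2]
opening: 0.0004
grip_force: 0.0
```

Request:
{"op": "move_arm", "data": {
  "motion": [
    [0.38,0.27,0,0,0,0.057],
    [0.77,0.54,0,0,0,0.114],
    [0.77,0.54,0.2,0,0,0.171],
    [0.77,0.54,0.4,0,0,0.228],
    [0.77,0.54,0.6,0,0,0.285],
    [0.77,0.54,0.7,0,0,0.343],
    [0.77,0.54,0.7,0,0,0.343]
  ]
}}

```text
time: 4.95
tool_pos: [0.5623, 0.0738, 0.1558]
tool_rot: [-3.141, 0.002, 0.329]
contact_force: [0.7, -0.4, 0.5]
opening: 0.0003
grip_force: 0.0
```

```bash
cat >> h.py <<'E'
C0=np.array([.5425,-.0176]);PA=2.968
def loc(o,th,z,r=.095):
    R=Ro.from_euler("xyz",o["tool_rot"]).as_matrix()
    p=np.array([*(C0+r*np.array([np.cos(th),np.sin(th)])),z]);return (R.T@(p-o["tool_pos"])*10).round(3)
E
python3 - <<'E'
from cell import robot
from h import *
o=robot.observe();print(o["time"],o["tool_pos"],o["tool_rot"],loc(o,1.35,.08))
o1,c1=pickle.load(open("w1.pkl","rb"));o2,c2=pickle.load(open("w2.pkl","rb"))
print(tri(wray(o1,c1,453,244),wray(o2,c2,417.8,39.5)))
c=robot.read_camera("wrist");cv2.imwrite("pics/w3.png",c["image"][:,:,::-1])
E
```

```text
4.95 [0.56226513 0.07381668 0.15583088] [-3.14076619e+00  2.01964331e-03  3.29279313e-01] [ 0.016 -0.008  0.758]
(array([0.52812774, 0.07525183, 0.10863915]), np.float64(0.0012866069580558558))
```

View pics/w3.png

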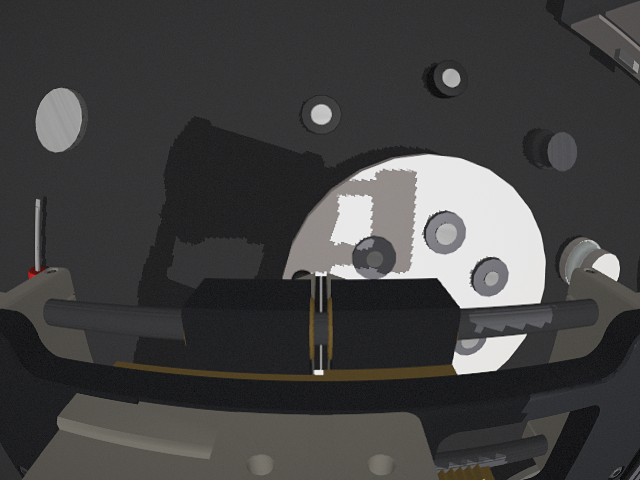

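The post now sits just behind the fingers (about (305,276)), as planned. Descending, then the flick.

Request:
{"op": "move_arm", "data": {
  "motion": [
    [0.016,-0.008,0.38,0,0,0],
    [0.016,-0.008,0.75,0,0,0],
    [0.016,-0.008,0.75,0,0,0]
  ]
}}

```text
time: 5.38
tool_pos: [0.5626, 0.0748, 0.08]
tool_rot: [-3.14, 0.005, 0.331]
contact_force: [-0.6, -0.2, 0.1]
opening: 0.0005
grip_force: 0.0
```

Run:
```python
from cell import robot
from h import *
o=robot.observe();print(o["time"],o["tool_pos"],o["tool_rot"],o["contact_force"])
for th in(1.35,1.41,1.53,1.70,1.92,2.19,2.47): print(th,loc(o,th,.079).tolist())
print("up",loc(o,2.40,.079,.12).tolist(),loc(o,2.40,.15,.12).tolist())
```

```text
5.375 [0.56260773 0.07480836 0.08002993] [-3.13990991  0.00462922  0.33106891] [-0.59539241 -0.2422856   0.14592436]
1.35 [0.008, -0.0, 0.01]
1.41 [-0.042, -0.029, 0.011]
1.53 [-0.145, -0.077, 0.011]
1.7 [-0.3, -0.122, 0.012]
1.92 [-0.508, -0.141, 0.013]
2.19 [-0.76, -0.102, 0.014]
2.47 [-1.002, 0.008, 0.015]
up [-1.064, -0.246, 0.016] [-1.067, -0.247, -0.694]
```

Request:
{"op": "move_arm", "data": {
  "motion": [
    [-0.042,-0.029,0,0,0,0],
    [-0.145,-0.077,0,0,0,0],
    [-0.32,-0.126,0,0,0,0],
    [-0.566,-0.136,0,0,0,0],
    [-0.832,-0.078,0,0,0,0],
    [-0.86,-0.07,0,0,0,0],
    [-0.84,-0.08,-0.5,0,0,0]
  ]
}}

```text
time: 6.25
tool_pos: [0.4803, 0.0552, 0.1307]
tool_rot: [-3.139, 0.005, 0.328]
contact_force: [1.5, 0.6, 1.3]
opening: 0.0004
grip_force: 0.0
```

```bash
cat >> h.py <<'E'
def post_top(c,show=None):
    # darkest blob lying on the white disc, in the top camera; angle using mid-height rays
    im=c["image"].max(2);res=[]
    for th in np.arange(0,2*np.pi,.02):
        v=[]
        for z in(.075,.09,.103):
            p=proj(c,[*(C0+.095*np.array([np.cos(th),np.sin(th)])),z]);v.append(cv2.getRectSubPix(im,(3,3),tuple(map(float,p))).mean())
        res.append(max(v))
    return np.array(res)
E
cat > see.py <<'E'
from cell import robot
from h import *
import sys
for k in range(int(sys.argv[1])):
    t=robot.observe()["time"];c=robot.read_camera("top");r=post_top(c)
    i=int(r.argmin());w=np.clip(r.min()+40-r,0,None);th=np.arange(len(r))*.02
    j=(np.arange(-12,13)+i)%len(r);a=i*.02+(np.arange(-12,13)*.02*w[j]).sum()/w[j].sum()
    print(round(t,3),"post",round(a,3),"joint mod",round((a-PA+np.pi)%(2*np.pi)-np.pi,3),"dark",r.min().round())
cv2.imwrite(f"pics/t_{t:.2f}.png",c["image"][:,:,::-1])
o=robot.observe();print(o["time"],o["tool_pos"].round(4),o["tool_rot"].round(3),o["contact_force"].round(1))
E
python3 see.py 4
```

```text
6.25 post 2.491 joint mod -0.477 dark 60.0
6.3 post 2.457 joint mod -0.511 dark 60.0
6.35 post 2.455 joint mod -0.513 dark 60.0
6.4 post 2.464 joint mod -0.505 dark 60.0
6.45 [0.4833 0.0554 0.1331] [ 3.14  -0.004  0.329] [ 0.1 -0.1 -0.8]
```

Request:
{"op": "move_arm", "data": {
  "motion": [
    [-0.29,0.29,0,0,0,-0.057],
    [-0.575,0.576,0,0,0,-0.114],
    [-0.575,0.576,0,0,0,-0.171],
    [-0.575,0.576,0,0,0,-0.228],
    [-0.575,0.576,0,0,0,-0.285],
    [-0.575,0.576,0,0,0,-0.341]
  ]
}}

```text
time: 7.2
tool_pos: [0.4459, -0.0178, 0.1308]
tool_rot: [-3.14, -0.0, 1.406]
contact_force: [-0.1, -0.2, -0.0]
opening: 0.0007
grip_force: 0.0
```

```bash
python3 see.py 4
```

```text
7.2 post 1.911 joint mod -1.057 dark 72.0
7.25 post 4.127 joint mod 1.159 dark 71.0
7.3 post 4.127 joint mod 1.159 dark 71.0
7.35 post 4.127 joint mod 1.159 dark 71.0
7.4 [ 0.446  -0.0178  0.1312] [-3.141 -0.     1.396] [-0.1 -0.2  0.1]
```

Run:
```python
import cv2
a=cv2.imread("pics/t_6.40.png")[150:300,230:400];b=cv2.imread("pics/t_7.35.png")[150:300,230:400]
import numpy as np
cv2.imwrite("pics/cmp.png",cv2.resize(np.hstack([a,b]),None,fx=2.3,fy=2.3))
```

```text
(no output)
```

View pics/cmp.png

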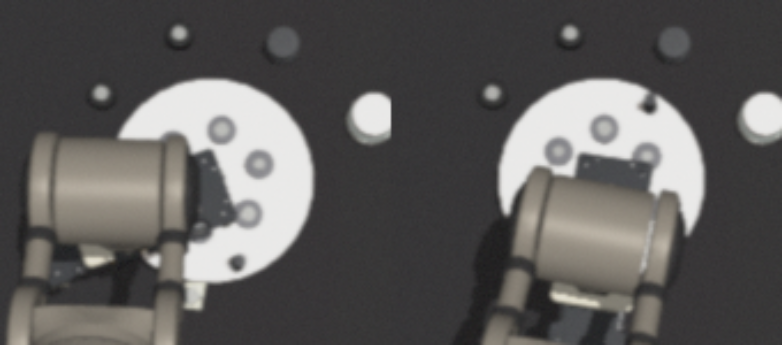

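At t=6.40 the post is at crop (238,262), already past the pointer; at t=7.35 it is at (648,104), upper right, so the disc is spinning freely. I need a better post detector for the speed.

```bash
cat > see.py <<'E'
from h import *
import sys
def find(c):
    im=c["image"].max(2);m=np.zeros((480,640),np.uint8);m[170:300,265:385]=1
    m&=(im<105).astype(np.uint8);n,L,S,G=cv2.connectedComponentsWithStats(m);out=[]
    for i in range(1,n):
        if 12<=S[i,4]<=90 and S[i,2]<14 and S[i,3]<14:
            q=plane(c,*G[i],.09)[:2]-C0;r=np.hypot(*q)
            if .085<r<.105: out.append((round((np.arctan2(q[1],q[0])-PA)%(2*np.pi),3),r.round(4),int(S[i,4])))
    return out
if __name__=="__main__":
    from cell import robot
    for k in range(int(sys.argv[1])):
        t=robot.observe()["time"];c=robot.read_camera("top");print(round(t,3),find(c))
    o=robot.observe();print(o["time"],o["tool_pos"].round(4),o["tool_rot"].round(3),o["contact_force"].round(1))
E
python3 - <<'E'
from see import *
t=pickle.load(open("top.pkl","rb"));print("start",find(t))
for f in("6.40","7.35"):
    t["image"]=cv2.imread(f"pics/t_{f}.png")[:,:,::-1];print(f,find(t))
E
python3 see.py 3
```

```text
start [(np.float64(5.074), np.float64(0.0952), 27)]
6.40 [(np.float64(0.438), np.float64(0.0969), 20)]
7.35 []
7.4 []
7.45 []
7.5 []
7.55 [ 0.4463 -0.0179  0.1315] [-3.141 -0.     1.398] [-0.  -0.3  0.2]
```

```bash
cat > see.py <<'E'
from h import *
import sys
_u,_v=np.meshgrid(np.arange(265,385),np.arange(170,300))
def find(c):
    im=c["image"].max(2);m=np.zeros((480,640),np.uint8)
    P=np.array([plane(c,u,v,.06)[:2] for u,v in zip(_u.ravel(),_v.ravel())])-C0
    R=np.hypot(*P.T).reshape(_u.shape);m[170:300,265:385]=(R<.106)&(R>.078)
    m&=(im<115).astype(np.uint8);n,L,S,G=cv2.connectedComponentsWithStats(m);out=[]
    for i in range(1,n):
        if 8<=S[i,4]<=70 and S[i,2]<13 and S[i,3]<13:
            q=plane(c,*G[i],.08)[:2]-C0
            out.append((float(round((np.arctan2(q[1],q[0])-PA)%(2*np.pi),3)),float(np.hypot(*q).round(4)),int(S[i,4])))
    return out
if __name__=="__main__":
    from cell import robot
    for k in range(int(sys.argv[1])):
        t=robot.observe()["time"];c=robot.read_camera("top");print(round(t,3),find(c))
    cv2.imwrite(f"pics/t_{t:.2f}.png",c["image"][:,:,::-1]);cv2.imwrite(f"pics/s_{t:.2f}.png",robot.read_camera("scene")["image"][:,:,::-1])
    o=robot.observe();print(o["time"],o["tool_pos"].round(4),o["tool_rot"].round(3),o["contact_force"].round(1))
E
python3 - <<'E'
from see import *
t=pickle.load(open("top.pkl","rb"));print("start",find(t))
for f in("6.40","7.35"):
    t["image"]=cv2.imread(f"pics/t_{f}.png")[:,:,::-1];print(f,find(t))
E
python3 see.py 2
```

```text
start [(5.056, 0.0961, 30)]
6.40 [(4.468, 0.0901, 29), (0.439, 0.0965, 24)]
7.35 [(2.717, 0.0926, 33)]
7.55 [(3.175, 0.0923, 30)]
7.6 [(3.286, 0.0915, 31)]
7.7 [ 0.4463 -0.0179  0.1317] [-3.142 -0.     1.399] [-0.7  0.3  0.5]
```

The speed is about 2.25 rad/s and it has been freely past the pointer. I lower the fingertip ahead of the post and will meet it with a retreating, slowing finger.

Request:
{"op": "move_arm", "data": {
  "motion": [
    [0.2,0.03,0.26,0,0,0],
    [0.33,0.055,0.53,0,0,0],
    [0.33,0.055,0.53,0,0,0]
  ]
}}

```text
time: 8.07
tool_pos: [0.4562, 0.0143, 0.0774]
tool_rot: [-3.138, 0.0, 1.401]
contact_force: [-1.2, 0.2, -0.2]
opening: 0.0005
grip_force: 0.0
```

```bash
cat > br.py <<'E'
from see import *
from cell import robot
for k in range(2):
    t=robot.observe()["time"];c=robot.read_camera("top");print(round(t,3),find(c))
o=robot.observe();print(o["time"],o["tool_pos"].round(4),o["tool_rot"].round(3),o["contact_force"].round(1))
R=Ro.from_euler("xyz",o["tool_rot"]).as_matrix();x=np.array([np.cos(PA-np.pi/2),np.sin(PA-np.pi/2)])
for ph in(-.35,-.28,-.21,-.15,-.1,-.06,-.03,0,.01,.02):
    a=PA+ph;p=C0+.095*np.array([np.cos(a),np.sin(a)])-.0165*x
    print(ph,(R.T@(np.array([*p,.079])-o["tool_pos"])*10).round(3).tolist())
E
python3 br.py
```

```text
8.075 [(4.316, 0.0945, 32)]
8.125 [(4.424, 0.0948, 29)]
8.175 [0.4575 0.0134 0.0792] [3.141 0.    1.4  ] [-0.3 -0.3  0.6]
-0.35 [0.002, -0.001, 0.002]
-0.28 [-0.061, -0.022, 0.002]
-0.21 [-0.125, -0.039, 0.002]
-0.15 [-0.181, -0.049, 0.002]
-0.1 [-0.229, -0.055, 0.002]
-0.06 [-0.266, -0.058, 0.002]
-0.03 [-0.295, -0.059, 0.002]
0 [-0.323, -0.06, 0.002]
0.01 [-0.333, -0.06, 0.002]
0.02 [-0.342, -0.06, 0.002]
```

Request:
{"op": "move_arm", "data": {
  "motion": [
    [0,0,0,0,0,0],
    [0,0,0,0,0,0],
    [0,0,0,0,0,0],
    [0,0,0,0,0,0],
    [-0.016,-0.007,0,0,0,0],
    [-0.097,-0.032,0,0,0,0],
    [-0.2,-0.052,0,0,0,0],
    [-0.266,-0.058,0,0,0,0],
    [-0.304,-0.06,0,0,0,0],
    [-0.328,-0.06,0,0,0,0],
    [-0.333,-0.06,0,0,0,0],
    [-0.333,-0.06,0,0,0,0]
  ]
}}

```text
time: 9.68
tool_pos: [0.4458, -0.0181, 0.0787]
tool_rot: [3.142, -0.0, 1.4]
contact_force: [-0.1, -0.1, -0.5]
opening: 0.0009
grip_force: 0.0
```

Run:
```python
from cell import robot
from h import *
for k in range(2):
    o=robot.observe();c=robot.read_camera("wrist");pickle.dump((o,c),open(f"w{4+k}.pkl","wb"))
    print(o["time"],o["tool_pos"].round(4),o["contact_force"].round(1))
t=robot.read_camera("scene");im=t["image"]
cv2.imwrite("pics/fin.png",np.hstack([c["image"][100:400,120:520],cv2.resize(im[190:310,260:400],(350,300))])[:,:,::-1])
```

```text
9.675 [ 0.4458 -0.0181  0.0787] [-0.1 -0.1 -0.5]
9.725 [ 0.4458 -0.018   0.0787] [ 1.1 -0.3 -0.6]
```

View pics/fin.png

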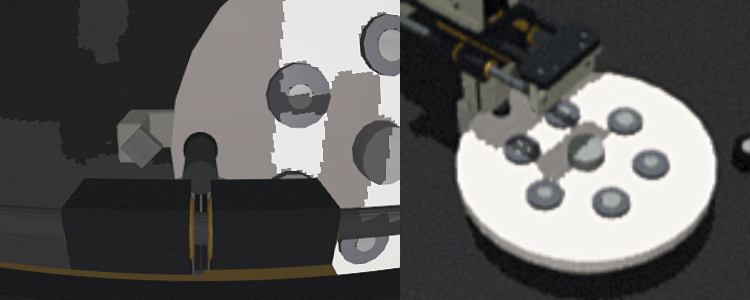

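The post (base near full-image pixel (320,248)) rests against the finger beside the pointer diamond. I measure the angle.

Run:
```python
from h import *
for k in(4,5):
    o,c=pickle.load(open(f"w{k}.pkl","rb"));g=c["image"].max(2)
    print([ (r,np.where(g[r,295:345]<90)[0][[0,-1]]+295) for r in (236,240,244,248,252) if (g[r,295:345]<90).any()], "top edge",np.where(g[222:260,320]<90)[0][0]+222)
    for z,(u,v) in((.06,(320.5,248)),(.058,(280,248))):
        q=wplane(o,c,u,v,z)[:2]-C0;print(z,np.arctan2(q[1],q[0])-PA,np.hypot(*q))
    # expected base edge for ang 0
    for d in(-.05,0,.05):
        a=PA+d;p=C0+.095*np.array([np.cos(a),np.sin(a)])
        us=np.array([[u,v,*wplane(o,c,u,v,.06)[:2]] for u in range(300,342,2) for v in range(225,275,1)])
        i=np.hypot(us[:,2]-p[0],us[:,3]-p[1]).argmin();print("pred base px",d,us[i,:2])
```

```text
[(236, array([309, 331])), (240, array([306, 334])), (244, array([304, 336])), (248, array([304, 337])), (252, array([303, 337]))] top edge 232
0.06 0.00044603724499037156 0.09495756959055049
0.058 0.006431308732112395 0.11549414030375299
pred base px -0.05 [320. 239.]
pred base px 0 [320. 248.]
pred base px 0.05 [320. 257.]
[(236, array([309, 331])), (240, array([306, 334])), (244, array([304, 336])), (248, array([304, 337])), (252, array([304, 337]))] top edge 232
0.06 6.309291162409636e-05 0.09494349919417168
0.058 0.006118166071886311 0.11547955224963943
pred base px -0.05 [320. 239.]
pred base px 0 [320. 248.]
pred base px 0.05 [320. 257.]
```

The post is within about 0.1 mm of the pointer. I let the rubber foot relax, then back the finger off gently and lift.

Request:
{"op": "move_arm", "data": {
  "motion": [
    [0,0,0,0,0,0],
    [0,0,0,0,0,0],
    [0,0,0,0,0,0],
    [0,0,0,0,0,0],
    [0,0,0,0,0,0],
    [0,0,0,0,0,0],
    [0,0,0,0,0,0],
    [0,0,0,0,0,0],
    [0,0,0,0,0,0],
    [-0.1,0,0,0,0,0],
    [-0.25,0,0,0,0,0],
    [-0.4,0,0,0,0,0]
  ]
}}

```text
time: 11.32
tool_pos: [0.4387, -0.0589, 0.0787]
tool_rot: [3.141, 0.0, 1.4]
contact_force: [0.4, -0.5, 0.1]
opening: 0.0004
grip_force: 0.0
```

Request:
{"op": "move_arm", "data": {
  "motion": [
    [-0.1,0,-0.2,0,0,0],
    [-0.2,0,-0.6,0,0,0],
    [-0.5,0,-1,0,0,0],
    [-0.5,0,-1,0,0,0],
    [-0.5,0,-1,0,0,0],
    [-0.5,0,-1,0,0,0],
    [-0.5,0,-1,0,0,0]
  ]
}}

```text
time: 12.2
tool_pos: [0.43, -0.1063, 0.1778]
tool_rot: [-3.14, -0.001, 1.401]
contact_force: [-0.1, 0.0, 0.2]
opening: 0.0004
grip_force: 0.0
```

Run:
```python
from cell import robot
from h import *
for k in range(2):
    o=robot.observe();c=robot.read_camera("wrist");g=c["image"].max(2)
    P=np.array([[u,v,*wplane(o,c,u,v,.06)[:2]] for u in range(200,440) for v in range(60,275)]);q=P[:,2:]-C0;r=np.hypot(*q.T)
    a=np.arctan2(q[:,1],q[:,0])-PA;s=(r>.085)&(r<.102)&(abs(a)<.6)
    d=s&(g[P[:,1].astype(int),P[:,0].astype(int)]<90)
    print(o["time"],o["tool_pos"].round(3),d.sum(),"a range",a[d].min().round(3),a[d].max().round(3),np.median(a[d]).round(3))
cv2.imwrite("pics/end.png",c["image"][:,:,::-1])
```

```text
12.2 [ 0.43  -0.106  0.178] 542 a range -0.16 0.086 -0.036
12.25 [ 0.43  -0.106  0.178] 547 a range -0.16 0.085 -0.034
```

View pics/end.png

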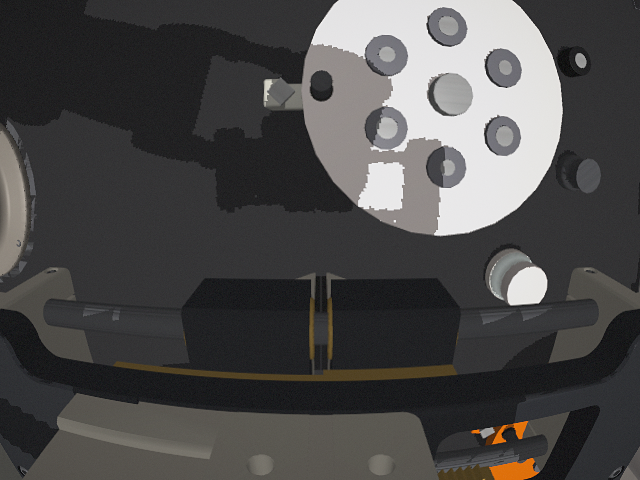

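The post stands next to the pointer (base near (321,90), pointer diamond at (280,94), in line with the hub at (450,94)). It is about 1 mm off, stationary, and clear of the robot.

```bash
python3 -c "
from cell import robot
print(robot.hand_in())"
```

```text
the job is handed in; nothing more can be done
None
```

The carousel spun freely past the pointer once, was braked with a fingertip on the next pass, and is standing with the post about 1 mm from the pointer and the robot clear; the job is handed in.

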